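# Tug-check the hobby case's lid

### The arm

A 6-joint arm with a two-finger parallel gripper is mounted at the origin on the work surface. World frame = base frame: x ahead of the robot, y to its left, z up, the work surface at z = 0. Lengths are in m, angles in rad, forces in N, time in s.
With the tool pointing down it reaches from about 0.35 to 0.975 m from the base axis. Payload 7.1 kg.
Tool frame: the origin (TCP) lies midway between the tips of the shut fingers; the grasp point (between the pads) lies 19 mm behind it; z points along the fingers, y is the line along which they close (so a half turn about z gives the same grasp; the last joint's range is limited). The gripper opens to 88 mm and grips with 3 to 60 N. Pads are 20 mm wide; open, the fingers measure 115 mm over their backs; the gripper's body (75 mm by 178 mm) begins 61 mm behind the grasp point.
Start: joints at [-1.286, 0.423, 1.63, -0, 1.089, -0.019], TCP at [0.187, -0.596, 0.223] pointing down, gripper open.
Joint ranges: [-3, 3], [-0.9, 2.11], [0.09, 2.58], [-1.31, 4.45], [0.11, 2.69], [-2.54, 2.54]. Speed limits (rad/s): [2.39, 2.39, 3.01, 3.14, 3.14, 3.14].

### API

Orientations are given as a unit quaternion [w, x, y, z].
In Python, from station import move_pose, movel, movej, command_gripper, wait, inverse_kinematics, read_camera, camera_info, MotionError, job_done, get_time, get_joint_pos, get_qvel, get_effort, get_tcp_pos, get_ee_rot, get_ft_force, get_ft_torque, get_grip_width, get_finger_force gives the robot as it stands. Calls block until the motion is done:
- move_pose(position, orientation): joint-space move of the TCP to a pose.
- movel(position, frame=None, v=0.15, until_force=None): straight line of the TCP; frame=None keeps the orientation; v is the mean speed in m/s. With until_force (N) it stops when the force on the tool has changed by that much, and returns True; else False.
- movej(angles): joint-space move.
- command_gripper(opening): opening from 0.0 (shut) to 1.0 (fully open); the grip force is fixed at half the most; returns when the fingers have stopped.
- wait(seconds).
- inverse_kinematics(position, orientation): joint angles nearest the present ones, or None.
- read_camera(name): name is "scene" or "top" or "wrist"; returns the picture (480x640x3 uint8, red, green, blue); there is no depth.
- camera_info(name): a dict with "intrinsics" (3x3 intrinsics, pixels), "T" (4x4, takes a point from camera to world coordinates); the wrist camera has in their place "tool_from_camera" (4x4, takes a point from camera to tool coordinates, whose origin is the TCP and whose axes are the flange's). Camera axes: x right, y up, looking along -z (the intrinsics and any distortion apply to the point x, -y, -z); pixel columns grow to the right and rows downward; lengths in m; the calibration is good to about 2 mm. The wrist camera is an equidistant fisheye: a pixel r from the principal point sees the ray r / f radians off the axis. A picture is of the moment at which its call begins: read the wrist's pose just before it. camera_info takes no time and is no camera call.
A pose or a line that the arm cannot do raises MotionError and nothing moves.
- job_done(): hands the job in; it is judged then, once.
Readings, each from a call of its own:
- get_time(): time.
- get_joint_pos(): joint angles.
- get_qvel(): joint speeds.
- get_effort(): joint torques, N m.
- get_tcp_pos(): TCP position.
- get_ee_rot(): TCP orientation.
- get_ft_force(): force on the tool from outside, world axes, zero at the start.
- get_ft_torque(): the same for the moment, N m.
- get_grip_width(): opening from 0.0 (shut) to 1.0 (fully open).
- get_finger_force(): force on a finger pad.
Only numpy, scipy, OpenCV 4.12 (cv2) and the standard library are available. Lean on these libraries where they do the work, as an engineer would, in place of code of your own. Each camera call takes 0.05 s, during which the arm holds its last target. There are 200 camera calls.

### The job

Check that the blue hobby case on the desk has really caught: before pressing on it, pull its sprung lid handle straight up, drawing it out well past half its travel, for a moment. If the lid lifts with the handle instead of holding, let its front edge rise a couple of centimetres, then press it down until the catch snaps in and tug again the same way. Once the shut lid has held against a tug, let the handle go, leaving the lid shut and caught, and leave the figure, tub and headphones where they are.

Things in the scene. Friction and masses are not known exactly. Their poses are not given: they have to be found in the camera images.
- case: Hobby case: blue shell 200 (x) by 260 (y) by 100 mm high, fixed to the desk. Origin at the centre of its underside; its x axis points from the catch side (front) to the hinge side. The shut lid's top is 113 mm up. An orange tongue (40 mm wide) hangs from the middle of the lid's front edge, 18 mm beyond the front face, and snaps under a spring roller on the shell.
- lid (a joint): Opening angle of the grey lid (12 mm thick, 0.35 kg); hinge along case y at x = +100 mm, 100 mm up. 0 = shut, grows as it lifts. Starts either caught (0 to 0.015) or resting uncaught on the roller at about 0.055 (front edge 11 mm up). Uncaught, it lifts with 3 to 4 N at the handle; pressing with about 9 N there snaps it below 0.015; caught, it withstands 30 N at the handle.
- handle (a joint): How far the handle is drawn out of the lid along the lid's normal, in m: 0 (resting, sprung down) to 0.012 (stop). It begins to rise at 2.5 N and takes about 5.5 N at 0.006 and 8.5 N at the stop. Pressing down on the handle presses on the lid. Yellow pins show under its legs when it is drawn out.
- handle_grip (a point): Middle of the handle's bar: a black round bar 14 mm thick, parallel to the case's y axis, 96 mm clear between its two 14 mm legs, standing on top of the lid. With lid shut and handle down this point is at x = -60 mm, y = 0, z = 149 mm in the case's frame, 36 mm above the lid's top (29 mm free under the bar).
- lid_front (a point): Middle of the top front edge of the lid; with the lid shut at x = -100 mm, y = 0, z = 113 mm in the case's frame.
- figure: Bystander: model robot figure on a black round stand, 68 mm wide, about 155 mm tall, 0.18 kg; origin under its centre. Leave alone.
- tub: Bystander: green tub with yellow lid, 118 by 108 by 72 mm, 0.3 kg; origin under its centre. Leave alone.
- headphones: Bystander: black headphones lying flat, about 190 by 140 by 36 mm, 0.25 kg; origin at the centre of the headband's curve. Leave alone.

How it is judged:
On the way, in this order (a step that is already met when the one before it is completed fails the run):
1. First tug: either the lid holds, still where it was at the start and shut (below 0.015 rad), with the handle drawn out over 6 mm, or the uncaught lid gives and lifts past 0.09 rad ((value of joint lid above 0.09 rad or (value of joint handle above 0.006 m and value of joint lid below 0.015 rad and distance of lid_front from where it was at the start of the episode below 0.004 m))), for 0.2 s.
2. A lid that held: handle let back down (under 2 mm), lid still shut. A lid that gave: pressed shut, and tugged again with the handle drawn out over 6 mm while the lid stays shut (below 0.015 rad) (((value of joint handle below 0.002 m and value of joint lid below 0.015 rad and distance of lid_front from where it was at the start of the episode below 0.004 m) or (value of joint handle above 0.006 m and value of joint lid below 0.015 rad and not (distance of lid_front from where it was at the start of the episode below 0.004 m)))), for 0.2 s.
At the end, for the whole second after the job is handed in: Lid shut and caught (joint below 0.015 rad) and still, handle back down (within 2 mm), case released (value of joint lid below 0.015 rad and value of joint handle below 0.002 m and contact force between the fingers and case below 0.2 N and velocity of joint lid below 0.05 rad/s); the robot touches nothing.
It fails at once if the figure is shoved more than 30 mm or tipped (distance of figure from where it was at the start of the episode above 0.03 m or angle between figure's own z axis and vertical above 0.35 rad).
It fails at once if the tub is shoved more than 30 mm or tipped (distance of tub from where it was at the start of the episode above 0.03 m or angle between tub's own z axis and vertical above 0.35 rad).
It fails at once if the headphones is shoved more than 30 mm or tipped (distance of headphones from where it was at the start of the episode above 0.03 m or angle between headphones's own z axis and vertical above 0.35 rad).
It also fails if it takes over 54 s, if anything falls off the work surface, if the arm or the gripper's body presses on something with over 40 N, if the wrist force passes 120 N, or if a joint passes its speed limit or range.

## Working session

There is one attempt and no reset: what is moved stays moved. The work goes in short steps, each a Python script; the robot and the scene stay as the last script left them, time stands still between calls to the robot, and variables do not carry over. Pictures are saved under pics/ and viewed, at most 10 in all, crops included, and the job is handed in when it is done.

```bash
mkdir -p pics; ls
python3 - <<'E'
from station import *
import cv2,numpy as np
np.set_printoptions(precision=4,suppress=True)
for n in("scene","top"):
    im=read_camera(n); cv2.imwrite(f"pics/{n}0.png",im[:,:,::-1]); i=camera_info(n); print(n,i)
print(camera_info("wrist"),get_time(),get_ee_rot(),get_tcp_pos(),get_ft_force())
E
```

```text
pics
scene {'intrinsics': array([[547.4125,   0.    , 319.1483],
       [  0.    , 547.4125, 238.813 ],
       [  0.    ,   0.    ,   1.    ]]), 'T': array([[ 0.7493, -0.4364,  0.4981,  1.2534],
       [ 0.6619,  0.5161, -0.5435, -0.6529],
       [-0.0199,  0.737 ,  0.6756,  0.942 ],
       [ 0.    ,  0.    ,  0.    ,  1.    ]])}
top {'intrinsics': array([[581.6218,   0.    , 326.0472],
       [  0.    , 581.6218, 237.6033],
       [  0.    ,   0.    ,   1.    ]]), 'T': array([[-0.0203,  0.9938, -0.1096,  0.5262],
       [-0.9998, -0.0197,  0.0063,  0.0419],
       [ 0.0041,  0.1097,  0.994 ,  1.2018],
       [ 0.    ,  0.    ,  0.    ,  1.    ]])}
{'intrinsics': array([[371.6483,   0.    , 326.2917],
       [  0.    , 371.6483, 238.4494],
       [  0.    ,   0.    ,   1.    ]]), 'tool_from_camera': array([[-0.0002,  0.9681,  0.2507,  0.0685],
       [ 1.    , -0.    ,  0.0008,  0.0003],
       [ 0.0008,  0.2507, -0.9681, -0.1611],
       [ 0.    ,  0.    ,  0.    ,  1.    ]])} 0.1 [-0.0007  0.9885  0.1513 -0.0001] [ 0.1869 -0.5959  0.222 ] [0.0283 0.6605 0.0963]
```

View pics/scene0.png

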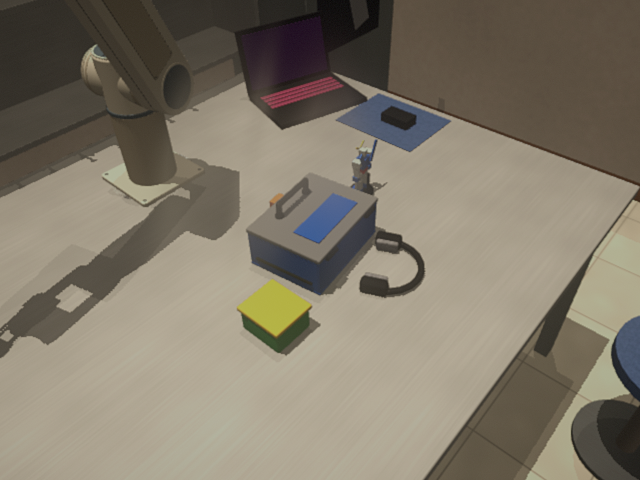

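View pics/top0.png

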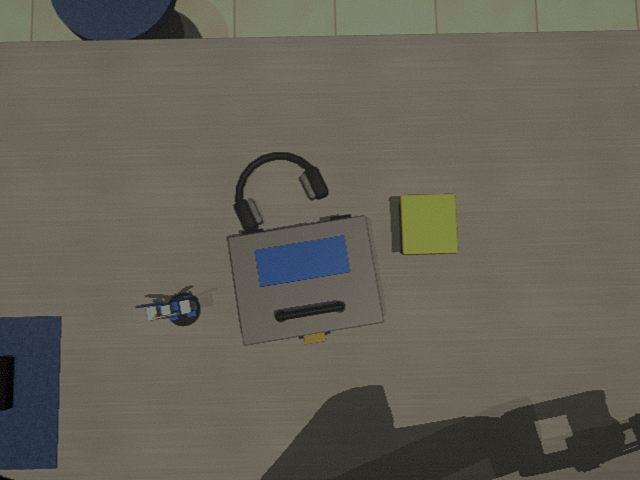

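Run:
```python
import cv2,numpy as np
s=cv2.imread("pics/scene0.png")[165:255,235:385]; t=cv2.imread("pics/top0.png")[280:355,230:390]
s=cv2.resize(s,None,fx=4,fy=4,interpolation=cv2.INTER_CUBIC); t=cv2.resize(t,None,fx=4,fy=4,interpolation=cv2.INTER_CUBIC)
s=cv2.convertScaleAbs(s,alpha=1.5);t=cv2.convertScaleAbs(t,alpha=1.5)
c=np.zeros((600,640,3),np.uint8); c[:300,:600]=s[:300]; c[300:,:640]=t
cv2.imwrite("pics/crop.png",c)
```

```text
(no output)
```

View pics/crop.png

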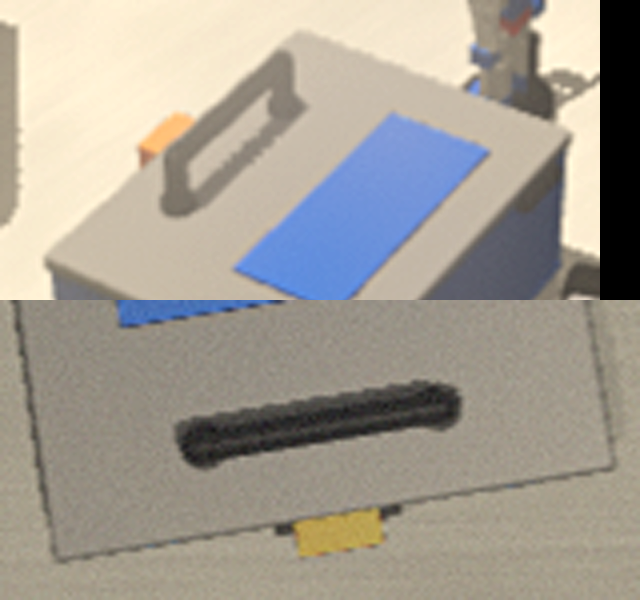

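```bash
cat > h.py <<'E'
from station import *
import cv2,numpy as np
np.set_printoptions(precision=4,suppress=True)
F=np.diag([1,-1,-1])
def P(n):
    i=camera_info(n); T=i["T"]; R=F@T[:3,:3].T
    return i["intrinsics"]@np.c_[R,-R@T[:3,3]]
def proj(n,X):
    x=P(n)@np.r_[X,1]; return x[:2]/x[2]
def tri(s,t):
    X=cv2.triangulatePoints(P("scene"),P("top"),np.array(s,float),np.array(t,float)).ravel(); X=X[:3]/X[3]
    return X, np.r_[proj("scene",X)-s,proj("top",X)-t]
E
python3 - <<'E'
from h import *
for n,s,t in [("bar+y",(305.8,179.2),(279.3,316.3)),("bar-y",(278.7,203.7),(342.5,306.5)),
 ("front+y",(310,172.5),(244.3,345)),("front-y",(246.7,230.5),(383.8,321.8)),("back+y",(377.5,198.8),(228,237)),
 ]: print(n,*tri(s,t))
E
```

```text
bar+y [0.5027 0.1225 0.1508] [-0.4592  0.0422 -0.4036 -0.38  ]
bar-y [0.5188 0.0101 0.1522] [-1.2207  0.0624 -1.0284 -0.933 ]
front+y [0.4509 0.1916 0.1087] [-0.7652  0.0733 -0.6927 -0.6588]
front-y [ 0.4882 -0.0682  0.1053] [-1.0327  0.0127 -0.8528 -0.7354]
back+y [0.6513 0.2201 0.107 ] [ 0.2475 -0.0454  0.1997  0.2073]
```

```bash
cat >> h.py <<'E'
from scipy.spatial.transform import Rotation as Ro
def quat(yaw,s): # tool y along +-case x, z down
    a=(yaw+s*np.pi/2)/2; return np.array([0,np.cos(a),np.sin(a),0])
def wpose():
    q=np.array(get_ee_rot()); T=np.eye(4); T[:3,:3]=Ro.from_quat(q[[1,2,3,0]]).as_matrix(); T[:3,3]=get_tcp_pos()
    return T@camera_info("wrist")["tool_from_camera"]
def wproj(T,X):
    K=camera_info("wrist")["intrinsics"]; p=F@(np.linalg.inv(T)@np.r_[X,1])[:3]
    return cv2.fisheye.distortPoints((p[:2]/p[2]).reshape(1,1,2),K,np.zeros(4)).ravel()
E
python3 - <<'E'
from h import *
C=np.array([.5105,.066,.150]); yaw=.143
for s in(1,-1): print(s,inverse_kinematics(C+[0,0,.10],quat(yaw,s)))
s=min((1,-1),key=lambda s:abs(inverse_kinematics(C+[0,0,.1],quat(yaw,s))[5]))
move_pose(C+[0,0,.1],quat(yaw,s)); print(s,get_time(),get_tcp_pos(),get_ee_rot(),get_ft_force())
T=wpose(); im=read_camera("wrist")[:,:,::-1].copy(); cv2.imwrite("pics/w0raw.png",im)
np.save("w0T.npy",T)
ax=np.array([-np.sin(yaw),np.cos(yaw),0])
for d in(-.055,0,.055):
    p=wproj(T,C+d*ax); print(p); cv2.circle(im,tuple(int(v) for v in p),3,(0,0,255),1)
cv2.imwrite("pics/w0.png",im)
E
```

```text
1 [ 0.1055  0.2273  1.8457 -0.      1.0685 -0.0375]
-1 NoneTraceback (most recent call last):
  File "<stdin>", line 4, in <module>
  File "<stdin>", line 4, in <lambda>
TypeError: 'NoneType' object is not subscriptable
```

Run:
```python
from h import *
C=np.array([.5105,.066,.150]); yaw=.143
move_pose(C+[0,0,.1],quat(yaw,1)); print(get_time(),get_tcp_pos(),get_ee_rot(),get_ft_force())
T=wpose(); im=read_camera("wrist")[:,:,::-1].copy(); cv2.imwrite("pics/w0raw.png",im)
np.save("w0T.npy",T)
ax=np.array([-np.sin(yaw),np.cos(yaw),0])
for d in(-.055,0,.055):
    p=wproj(T,C+d*ax); print(p); cv2.circle(im,tuple(int(v) for v in p),3,(0,0,255),1)
cv2.imwrite("pics/w0.png",im)
```

```text
2.7083 [0.5107 0.0654 0.25  ] [ 0.      0.6552  0.7555 -0.    ] [-0.7329 -0.5097  0.2735]
[325.9044 307.3443]
[325.7829 238.315 ]
[325.6624 162.0661]
```

View pics/w0.png

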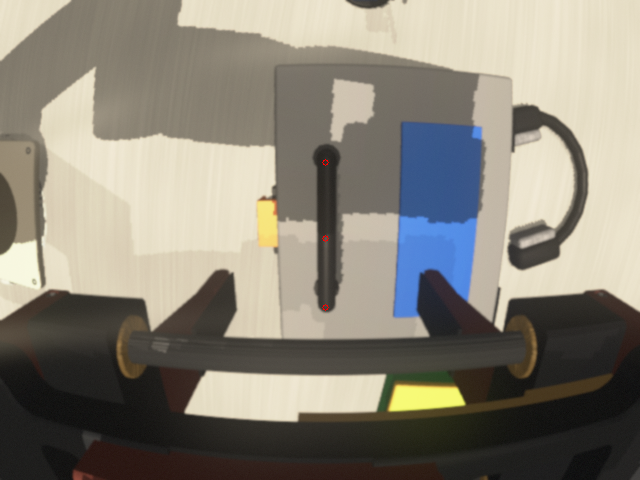

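Run:
```python
from h import *
C=np.array([.5105,.066,.150]); yaw=.143; q=quat(yaw,1)
hit=movel(C+[0,0,-.018],v=.08,until_force=4); print(hit,get_tcp_pos(),get_ft_force(),get_time())
if hit: raise SystemExit
command_gripper(0.0); p0=np.array(get_tcp_pos()); print("grip",get_grip_width()*88,get_finger_force(),p0,get_ft_force())
im=read_camera("wrist"); cv2.imwrite("pics/g0.png",im[:,:,::-1]); cv2.imwrite("pics/gs0.png",read_camera("scene")[:,:,::-1])
for d in(.002,.004,.006,.008,.009):
    movel(p0+[0,0,d],v=.02); wait(.1); print(d,np.array(get_tcp_pos())-p0,get_ft_force())
wait(.3); im=read_camera("wrist"); cv2.imwrite("pics/g1.png",im[:,:,::-1]); cv2.imwrite("pics/gs1.png",read_camera("scene")[:,:,::-1])
print(get_ft_force(),get_time())
```

```text
False [0.5109 0.066  0.1325] [ 0.0528  0.8403 -0.173 ] 4.3833
grip 13.149361615064542 29.99990165233612 [0.5105 0.066  0.132 ] [-0.3294  0.0469 -0.998 ]
0.002 [0.0002 0.     0.0019] [ 2.1419  0.1488 -3.9001]
0.004 [0.0003 0.     0.0041] [ 3.1787  0.2364 -5.2591]
0.006 [0.0003 0.     0.006 ] [ 5.1862  0.7513 -5.9136]
0.008 [0.0002 0.     0.0079] [ 4.9828  0.9245 -7.7414]
0.009 [0.0002 0.     0.0089] [ 5.8769 -0.238  -6.6628]
[ 5.3267  1.4884 -6.7585] 7.775
```

Run:
```python
import cv2,numpy as np
rows=[]
for k in "01":
    w=cv2.resize(cv2.imread(f"pics/g{k}.png")[40:340,160:560],(400,300)); s=cv2.imread(f"pics/gs{k}.png")[165:290,235:400]
    s=cv2.resize(s,(396,300),interpolation=cv2.INTER_CUBIC); rows.append(np.hstack([w,s]))
cv2.imwrite("pics/cmp.png",cv2.convertScaleAbs(np.vstack(rows),alpha=1.3))
```

```text
(no output)
```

View pics/cmp.png

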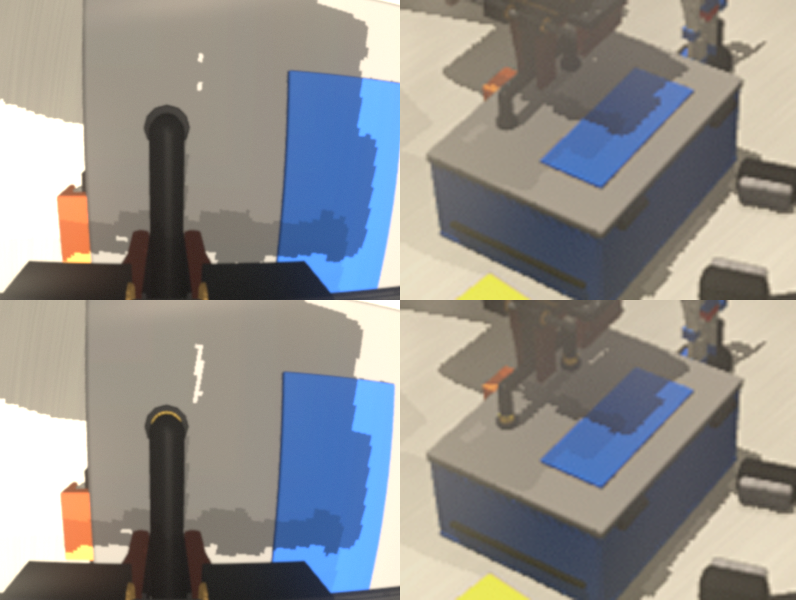

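Run:
```python
from h import *
p=np.array(get_tcp_pos()); x,y=.5105,.066
movel([x,y,.1432],v=.02); wait(.5); print(get_tcp_pos(),get_ft_force(),get_grip_width()*88)
cv2.imwrite("pics/gs2.png",read_camera("scene")[:,:,::-1])
movel([x,y,.1325],v=.03); wait(.3); print(get_tcp_pos(),get_ft_force(),get_time())
command_gripper(1.0); wait(.3); print(get_ft_force(),get_grip_width())
movel([x,y,.27],v=.08); wait(.3); T=wpose(); cv2.imwrite("pics/e.png",read_camera("wrist")[:,:,::-1]); cv2.imwrite("pics/es.png",read_camera("scene")[:,:,::-1]);print(get_tcp_pos(),get_ft_force(),get_time())
w=cv2.imread("pics/e.png")[0:400,200:600]; h=[cv2.resize(cv2.imread(f"pics/{n}.png")[165:265,245:345],(400,300),interpolation=cv2.INTER_CUBIC) for n in("gs2","es")]
cv2.imwrite("pics/fin.png",np.hstack([np.vstack([w,np.zeros((200,400,3),np.uint8)]),np.vstack(h)]))
```

```text
[0.5107 0.066  0.143 ] [ 5.9594  0.5714 -7.4681] 13.425798503553034
[0.5104 0.066  0.1325] [ 2.7197  0.6423 -3.4611] 9.3917
[ 0.5353 -0.5567 -0.2024] 0.9988620414276852
[0.5105 0.066  0.2699] [-0.2134 -0.9038 -0.5385] 13.1667
```

View pics/fin.png

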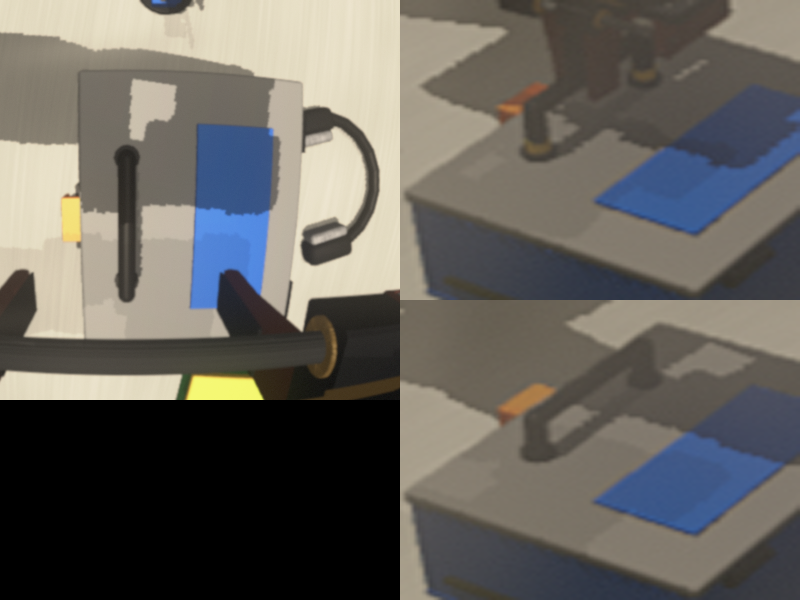

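The lower-right crop shows the lid edges where they were during the tug (near corner at about (408,190) in both crops). The pins are hidden again and the handle is down. The lid held about 7 N, well over the 4 N that would lift an uncaught one.

```bash
python3 -c "
from station import *
print(job_done(),get_time())"
```

```text
the job is handed in; nothing more can be done
the job is handed in; nothing more can be done
```

The case was already caught: the lid stayed shut while I drew the handle up about 11 mm (roughly 7 N), so no pressing was needed; I then let the handle back down, released it, left the figure, tub and headphones alone, and handed the job in.

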